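# Close the carton and hold the probe thermometer in its port

## Robot

A 7-joint arm with a two-finger parallel gripper is mounted at the origin on the work surface. World frame = base frame: x ahead of the robot, y to its left, z up, the work surface at z = 0. Lengths are in m, angles in rad, forces in N, time in s.
With the tool pointing down it reaches from about 0.425 to 0.875 m from the base axis. Payload 4.7 kg.
Tool frame: the origin (TCP) lies on the centre line of the jaws, within the pads' length; the fingertips stand 8 mm ahead of it and the grasp point (between the pads) lies 11 mm behind it; z points along the fingers, y is the direction in which the jaws open and shut (so a half turn about z gives the same grasp; the last joint's range is limited). The gripper opens to 87 mm and grips with 3 to 60 N. Pads are 19 mm wide; open, the fingers measure 117 mm over their backs; the gripper's body (75 mm by 190 mm) begins 51 mm behind the grasp point.
Start: joints at [1.119, 0.321, -0.07, 1.45, 0.023, 1.371, -0.057], TCP at [0.292, -0.581, 0.231] pointing down, gripper open.
Joint ranges: [-2.86, 2.86], [-0.3, 2.09], [-1.38, 1.24], [0.06, 2.45], [-1.56, 4.7], [0.09, 2.05], [-2.69, 2.69]. Speed limits (rad/s): [2.57, 2.57, 3.14, 3.14, 3.14, 3.14, 3.14].

## Interface

Orientations are given as a rotation vector (axis times angle).
In Python, from bench import ctrl, cams, workorder gives the robot as it stands. The module is installed in compiled form; this text tells all that it offers.
- The arm moves only by the tool carry_out, never from a script. Its argument "rows" is a list of rows, each an object with "offset": the shift along the tool's x, y, z in m, a list of three; "rot": the turn, a rotation vector about the tool's x, y, z in degrees, a list of three; "gripper": the opening, from 0 (shut) to 1 (fully open). In form: [{"offset": [dx, dy, dz], "rot": [rx, ry, rz], "gripper": gripper}, ...]. A call has 1 to 10 rows; each row shifts and turns the commanded pose from where the row before left it, along the tool's axes as they then stand; what a row does not reach is not made up. A row lasts 1/8 s, in which the tool goes at most 62.5 mm and 10.7 degrees, less where a joint would pass 70% of its speed; a pose out of reach is approached as far as the arm can. A call is refused whole if a number of a shift passes 0.0625 or a number of a turn 10.7, either way. A call with a gripper value outside its range is refused whole. The fingers move at their own pace and stop on an object; "grip_force" is the grip in N (left out, the last holds). Time passes only in rows, so rows that do not move let the fingers close. It gives the time, the measured TCP pose, the force and the opening at its end, in the units of the state.
- ctrl.get_state(): the state, without advancing time (a new reading comes with each control period).
- cams.get_image(name): name is "scene" or "top" or "wrist"; returns a dict with "img" (480x640x3 uint8, red, green, blue), "vfov" (degrees; the focal length in pixels is half the picture's height over the tangent of half this angle, whatever the lens; pixels are square), "cx", "cy" (the principal point, pixels), "R" (3x3) and "t" (3): a world point X has camera coordinates R X + t. Camera axes: x right, y down, z forward; pixel columns grow to the right and rows downward; lengths in m; the calibration is good to about 2 mm. A picture is of the moment at which its call begins. There is no depth.
- workorder.close_job(): hands the job in, once; it reports no verdict.
The state is a dict: "time": time; "joint_positions": joint angles; "qd": joint speeds; "joint_torque": joint torques, N m; "position": TCP position; "tool_rot": TCP orientation; "ft_force": force on the tool from outside, world axes, zero at the start; "torque": the same for the moment, N m; "grip_width": opening from 0.0 (shut) to 1.0 (fully open).
Only numpy, scipy, OpenCV 4.12 (cv2) and the standard library are available. Lean on these libraries where they do the work, as an engineer would, in place of code of your own. Each camera call takes 0.05 s, during which the arm holds its last target.

## Task

Check the temperature of the packed carton: fold the short far flap right down first, then fold the long slotted near flap flat over it. Then take the flat-bladed thermometer by its handle out of its stand, pass its blade straight down through the slot in the closed flap, and finish while holding it there upright and still, still gripped, with about 50 mm of blade inside and the handle clear of the flap; leave the tub, the meat loaf and the knife where they are.

Things in the scene. Friction and masses are not known exactly. Their poses are not given: they have to be found in the camera images.
- carton_top (a point): Fixed open-topped brown cardboard carton, 180 mm (its x) by 220 mm (its y), 120 mm high; this point is the centre of its open top, 120 mm above the table. Its x axis points level away from the robot (turned by the carton's yaw), z up. The two side flaps are already tucked in; packs of meat lie left and right inside, with a gap of 76 mm along the middle (about its y = 0) that is empty to the carton's floor.
- inner_flap (a joint): Angle (rad) of the short far flap: plain cardboard 60 mm long, 214 mm wide (along y), 4 mm thick, hinged along y at carton_top frame x = +90 mm, z = +2 mm (mid-thickness); at 0 it lies flat and closed pointing to -x, growing as it opens upward, at 1.57 it stands upright. It starts half open (0.9 to 1.4). The crease is stiff: it stays where it is left and under 2 N near its free edge moves it. Stops at 0 and 1.9.
- outer_flap (a joint): Angle (rad) of the long near flap with the slot: 178 mm long, 214 mm wide, 4 mm thick, hinged along y at carton_top frame x = -90 mm, z = +7 mm (mid-thickness); at 0 it lies flat over the whole top and over the short flap, pointing to +x, growing as it opens upward, at 1.57 it stands upright. It starts at 1.25 to 1.65. It stays where it is left and under 2 N near its free edge moves it. Stops at 0 and 1.9.
- slot (a point): Centre of the slot in the long near flap, on the flap's outer face (upper face when closed), on its middle line, 75 mm from its hinge. The slot goes through, 32 mm long along the flap's x (from hinge to free edge) and 8 mm wide along y, with a white plastic rim flush with the flap. The axes turn with the flap: z is the outward normal, up when closed. With both flaps closed nothing lies beneath the slot down to the carton's floor, 120 mm.
- probe: The thermometer with a flat pointed steel blade and grey handle, 148 mm high, 0.1 to 0.2 kg, standing upright, point down, in its stand. Origin at the blade's point, z up along it to the handle. Blade 30 mm wide (x) by 6 mm thick (y), 75 mm long, edges rounded, its lowest 22 mm narrowing to a 12 mm wide rounded point. Above the blade a collar 40 x 22 mm and 8 mm high, then the handle and a head 36 x 22 mm, 10 mm high.
- probe_grip (a point): Centre of the thermometer's handle, 111 mm above the blade's point, axes as the thermometer's. The handle is a block 26 mm wide (x), 20 mm thick (y), from 83 to 138 mm above the point: grip it across the 20 mm (y).
- probe_tip (a point): The point of the blade, on the thermometer's middle line; axes as the thermometer's.
- stand_top (a point): Centre of the top of the fixed white stand block, 60 x 50 mm, 85 mm high, on a steel foot plate 90 x 80 x 8 mm. The blade stands in its open-topped pocket, 34 mm along x and 10 mm along y, the collar resting on the top, so the thermometer must be raised 75 mm to come free. The stand may be to the left or right of the carton.
- tub_mid (a point): Bystander: clear round jar, 76 mm across, 85 mm high, on the table on the other side of the carton from the stand; point on its axis 42 mm up.
- loaf_mid (a point): Bystander: upright round meat loaf, 90 mm across, 110 mm high, beyond the carton; point at its centre.
- knife_mid (a point): Bystander: knife lying flat, red handle 120 mm, blade 150 mm; point 9 mm up, where the handle meets the blade.
There are look-alikes about, which are no part of the job. Several things have the shape of the probe; the one meant has the colours described above.

How it is judged:
By the outcome, as a careful person would: the job done as asked, in the order asked, and still so for the second after the job is handed in, while the arm keeps its last pose, push and grip.
It also fails if it takes over 62 s, if anything falls off the work surface, if the arm or the gripper's body presses on something with over 40 N, if the wrist force passes 120 N, or if a joint passes its speed limit or range.

## Working session

There is one attempt and no reset: what is moved stays moved. The work goes in short steps, Python scripts to look and compute and a tool call to move; the robot and the scene stay as the last step left them, time stands still between calls to the robot, and variables do not carry over. Pictures are saved under pics/ and viewed, and the job is handed in when it is done.

Besides the shell and the picture viewer there is one more tool, called after "Emit:" by a JSON object that holds its "api" and its "payload", one argument or row to a line. carry_out: Moves the arm, as the interface text tells. Its arguments: {"type":"object","properties":{"rows":{"type":"array"},"grip_force":{"type":"number"}},"required":["rows"]}

```bash
mkdir -p pics; cat > h.py <<'E'
import numpy as np, cv2
from bench import ctrl,cams,workorder
from scipy.spatial.transform import Rotation as Ro
def grab(n,f):
    d=cams.get_image(n); np.savez(''+f+'.npz',**d); cv2.imwrite('pics/'+f+'.png',d['img'][:,:,::-1]); return d
def load(f): return dict(np.load(''+f+'.npz'))
def K(d):
    f=240/np.tan(np.radians(float(d['vfov']))/2); return f,float(d['cx']),float(d['cy'])
def ray(d,u,v):
    f,cx,cy=K(d); R=d['R']; o=-R.T@d['t']; r=R.T@np.array([(u-cx)/f,(v-cy)/f,1]); return o,r/np.linalg.norm(r)
def plane(d,u,v,z):
    o,r=ray(d,u,v); return o+r*(z-o[2])/r[2]
def proj(d,X):
    f,cx,cy=K(d); c=d['R']@np.asarray(X,float)+d['t']; return np.array([f*c[0]/c[2]+cx,f*c[1]/c[2]+cy])
def tri(a,b):
    A=np.zeros((3,3));B=np.zeros(3)
    for o,r in(a,b):
        P=np.eye(3)-np.outer(r,r);A+=P;B+=P@o
    X=np.linalg.solve(A,B); return X,[np.linalg.norm((np.eye(3)-np.outer(r,r))@(X-o)) for o,r in (a,b)]
E
python3 - <<'E'
from h import *
np.set_printoptions(precision=4,suppress=True)
for n in('scene','top','wrist'):
    d=grab(n,n+'0'); print(n,d['vfov'],d['cx'],d['cy'],-d['R'].T@d['t'],d['R'][2])
s=ctrl.get_state();print(s)
E
```

```text
scene 53.0652924687366 320.52221138512726 240.6992747282322 [1.3911 0.3118 0.6508] [-0.7818 -0.2662 -0.5638]
top 51.611872654290536 320.0720519225837 234.130074946745 [0.3966 0.0306 1.0776] [ 0.1937  0.0114 -0.981 ]
wrist 65.2016418275567 315.1241992079241 234.09818368042005 [ 0.359  -0.5459  0.3843] [-0.2455 -0.122  -0.9617]
{'time': 0.15, 'joint_positions': array([ 1.1191,  0.3216, -0.0701,  1.4514,  0.0226,  1.3708, -0.0569]), 'qd': array([-0.0002, -0.0037,  0.0002, -0.0043,  0.0014,  0.0001,  0.0005]), 'joint_torque': array([  0.    , -49.1798,  -0.4045, -31.288 ,  -0.064 ,   0.0405,
         0.0001]), 'position': array([ 0.2917, -0.5804,  0.2297]), 'tool_rot': array([-3.0554, -0.7249,  0.0006]), 'ft_force': array([0.3289, 0.2473, 0.1633]), 'torque': array([-0.0123,  0.0035,  0.0357]), 'grip_width': 1.000106112768868}
```

View pics/scene0.png

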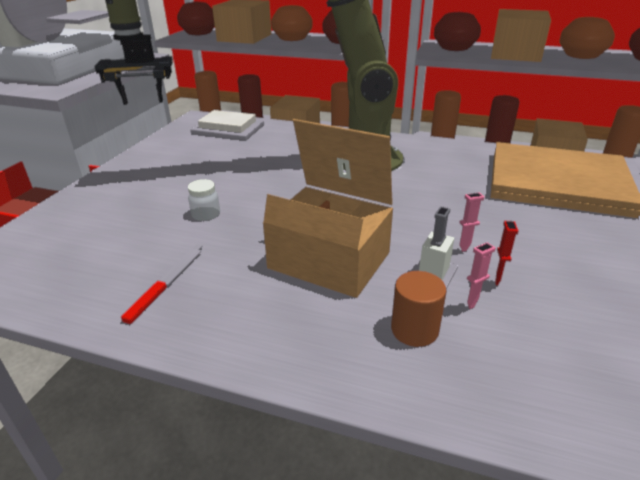

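View pics/top0.png

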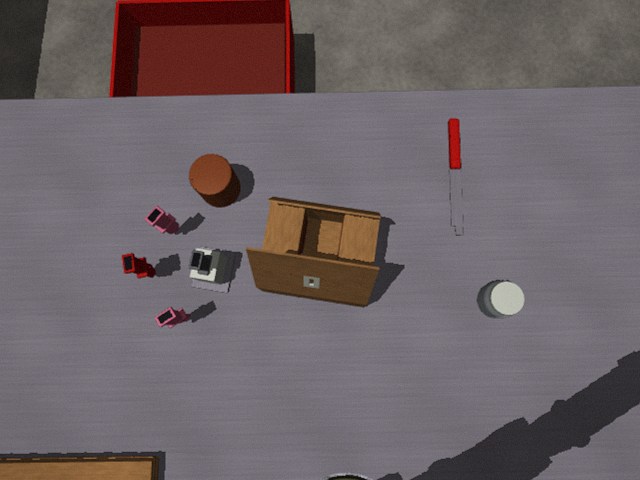

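View pics/wrist0.png

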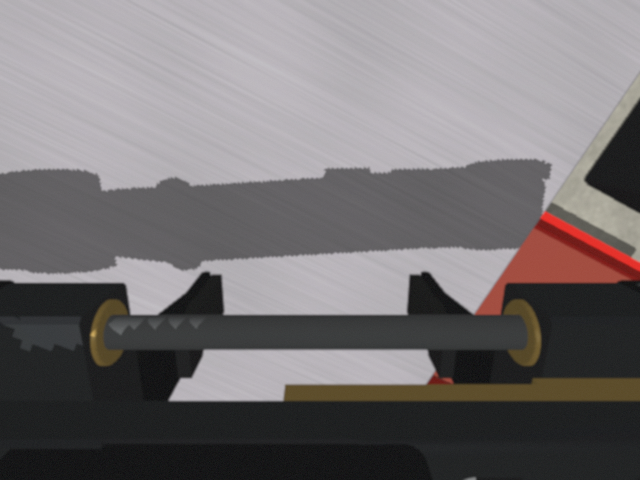

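The scene shows the carton at about (330,240) with its near flap upright and the far flap part open. The stand and the grey thermometer are at (440,225), the jar at (203,200), the loaf at (418,308) and the knife at (165,285).

Things that could be taken for the probe, in scene pixels: grey-handled in the white stand (441,225), pink (471,207), pink (481,262), red (507,240). The grey one in the stand matches the description. I'll check it in a close crop.

```bash
python3 - <<'E'
from h import *
a=load('scene0')['img'][:,:,::-1];b=load('top0')['img'][:,:,::-1]
cv2.imwrite('pics/c1.png',np.hstack([cv2.resize(a[195:295,400:500],(400,400),interpolation=cv2.INTER_CUBIC),cv2.resize(b[225:305,170:250],(400,400),interpolation=cv2.INTER_CUBIC)]))
cv2.imwrite('pics/c2.png',cv2.resize(a[110:300,255:405],(600,600*190//150)[:2],interpolation=cv2.INTER_CUBIC)[:600])
cv2.imwrite('pics/c3.png',cv2.resize(b[190:315,235:395],(800,600),interpolation=cv2.INTER_CUBIC))
E
```

```text
(no output)
```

View pics/c1.png

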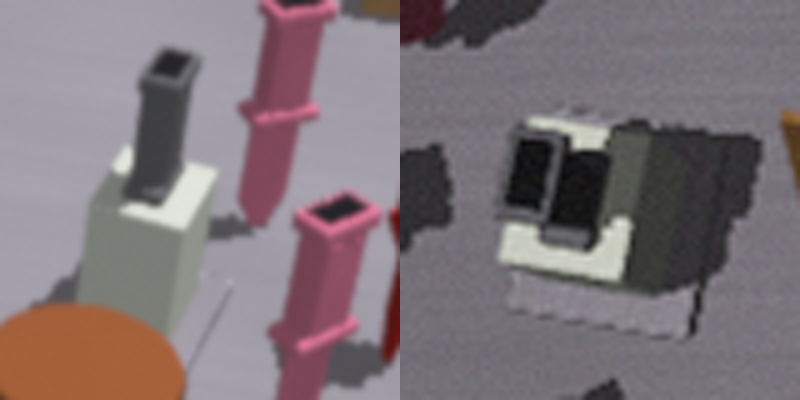

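View pics/c2.png

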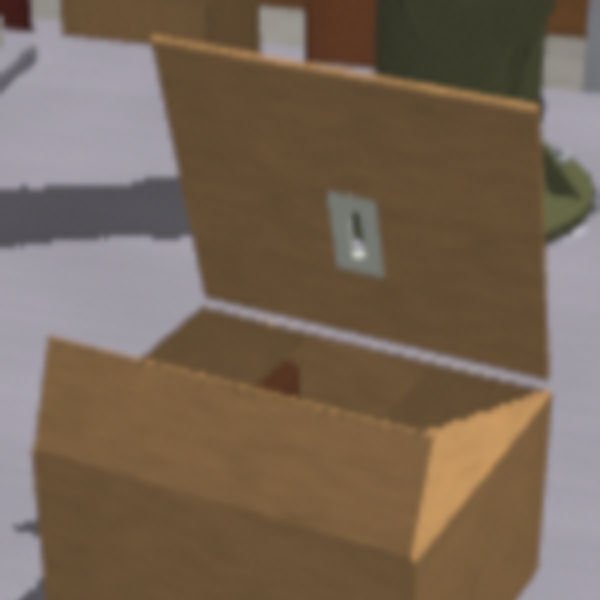

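View pics/c3.png

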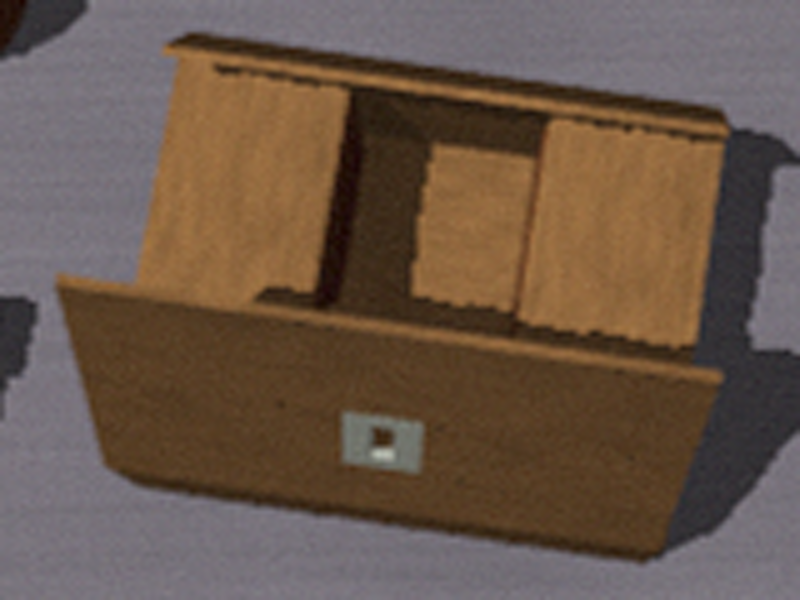

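The crop confirms it: grey handle and collar in the white stand block. Now I'll measure.

```bash
python3 - <<'E'
from h import *
np.set_printoptions(precision=4,suppress=True)
s=load('scene0');t=load('top0')
def S(x,y):return (255+x/4,110+y/4)
def T(x,y):return (235+x/5,190+y/4.8)
c=[plane(s,*S(*p),.12) for p in((35,450),(413,560),(549,388),(207,308))]
print('carton far -y,+y, near +y,-y',c); print('width far',np.linalg.norm(c[0]-c[1]),'depth',np.linalg.norm(c[1]-c[2]))
for nm,a,b in(('outer+y',S(538,105),T(60,280)),('outer-y',S(155,37),T(722,375)),('inner+y',S(428,432),T(170,45)),('inner-y',S(50,338),T(727,120)),('slot',S(356,234),T(382,441))):
    print(nm,*tri(ray(s,*a),ray(t,*b)))
# top near hinge corners
print('top near outer bottom',plane(t,*T(115,470),.127),plane(t,*T(650,555),.127))
# stand crop: c1 left scale 4 from (400,195); right scale 5 from (170,225)
A=lambda x,y:(400+x/4,195+y/4);B=lambda x,y:(170+(x-400)/5,225+y/5)
for nm,p,z in(('head',[(517,130),(567,137),(553,220),(502,212)],.148),('stand',[(527,115),(648,125),(628,283),(498,265)],.085)):
    q=np.array([plane(t,*B(*k),z) for k in p]);print(nm,q,q.mean(0),[np.linalg.norm(q[i]-q[i-1]) for i in range(4)])
for nm,p,z in(('headS',[(140,70),(160,48),(201,60),(188,84)],.148),('standS',[(89,205),(122,148),(218,172),(190,228)],.085)):
    q=np.array([plane(s,*A(*k),z) for k in p]);print(nm,q,q.mean(0),[np.linalg.norm(q[i]-q[i-1]) for i in range(4)])
E
```

```text
carton far -y,+y, near +y,-y [array([ 0.6265, -0.0726,  0.12  ]), array([0.6636, 0.1396, 0.12  ]), array([0.4855, 0.1694, 0.12  ]), array([ 0.4529, -0.0397,  0.12  ])]
width far 0.2154138504794422 depth 0.1806067642994232
outer+y [0.5292 0.1583 0.2978] [np.float64(0.001628419211212157), np.float64(0.0016284192112120692)]
outer-y [ 0.4935 -0.0509  0.2974] [np.float64(0.002336114590768997), np.float64(0.0023361145907690355)]
inner+y [0.6419 0.1375 0.1782] [np.float64(0.0016577510846367883), np.float64(0.0016577510846367124)]
inner-y [ 0.6079 -0.0697  0.1771] [np.float64(0.002011463648952721), np.float64(0.002011463648952734)]
slot [0.4843 0.0582 0.1958] [np.float64(0.000622938984351186), np.float64(0.0006229389843511921)]
top near outer bottom [0.4814 0.1621 0.127 ] [ 0.4446 -0.0415  0.127 ]
head [[0.5516 0.2831 0.148 ]
 [0.5486 0.2639 0.148 ]
 [0.5169 0.2682 0.148 ]
 [0.5203 0.2877 0.148 ]] [0.5344 0.2757 0.148 ] [np.float64(0.03167019420156541), np.float64(0.01942204215647978), np.float64(0.03196926969334526), np.float64(0.019747272164315807)]
stand [[0.5682 0.2963 0.085 ]
 [0.5633 0.2468 0.085 ]
 [0.4991 0.2533 0.085 ]
 [0.5072 0.3059 0.085 ]] [0.5345 0.2756 0.085 ] [np.float64(0.061764918197177554), np.float64(0.049741367134213336), np.float64(0.06446266012295641), np.float64(0.05326305670606792)]
headS [[0.5296 0.2634 0.148 ]
 [0.5045 0.2703 0.148 ]
 [0.5106 0.2916 0.148 ]
 [0.5362 0.2878 0.148 ]] [0.5202 0.2783 0.148 ] [np.float64(0.02534018600806592), np.float64(0.02603443800637477), np.float64(0.02209110484750526), np.float64(0.025904672602385773)]
standS [[0.564  0.2496 0.085 ]
 [0.5057 0.2585 0.085 ]
 [0.5139 0.3092 0.085 ]
 [0.5692 0.3007 0.085 ]] [0.5382 0.2795 0.085 ] [np.float64(0.05140360137489524), np.float64(0.058946450299785604), np.float64(0.05144701955416343), np.float64(0.0558907371810947)]
```

```bash
cat >> h.py <<'E'
C=np.array([.5567,.0475]); YAW=-.168
def cw(lx,ly,z):
    c,s=np.cos(YAW),np.sin(YAW); return np.array([C[0]+c*lx-s*ly,C[1]+s*lx+c*ly,z])
def wc(p):
    c,s=np.cos(YAW),np.sin(YAW); d=np.asarray(p)[:2]-C; return np.array([c*d[0]+s*d[1],-s*d[0]+c*d[1],p[2]])
def go(P,yaw=None):
    s=ctrl.get_state(); R=Ro.from_rotvec(s['tool_rot'])
    np.set_printoptions(precision=4,suppress=True)
    print('pos',s['position'],'cart',wc(s['position']),'t',s['time'],'F',s['ft_force'],'g',s['grip_width'])
    if yaw is not None:
        D=Ro.from_matrix(np.array([[np.cos(yaw),np.sin(yaw),0],[np.sin(yaw),-np.cos(yaw),0],[0,0,-1]]).T.T)
        print('rot deg tool',np.degrees((R.inv()*D).as_rotvec()))
        print('delta after rot',D.inv().apply(P-s['position']))
    print('delta now',R.inv().apply(P-s['position']))
E
python3 - <<'E'
from h import *
go(cw(.115,0,.40),YAW)
t=load('top0');print('loaf top',plane(t,211,174,.11),'jar',plane(t,507,298,.085),'knife',plane(t,456,168,.009))
E
```

```text
pos [ 0.2917 -0.5804  0.2297] cart [-0.1562 -0.6634  0.2297] t 0.15 F [0.3289 0.2473 0.1633] g 1.000106112768868
rot deg tool [-0.0754  0.0305 36.3186]
delta after rot [ 0.2712 -0.6634 -0.1703]
delta now [ 0.6114 -0.3741 -0.1698]
loaf top [0.7167 0.2628 0.11  ] jar [ 0.4574 -0.3256  0.085 ] knife [ 0.7535 -0.2643  0.009 ]
```

Emit:
{"api": "carry_out", "payload": {
  "rows": [
    {"offset":[0,0,-0.042],"rot":[0,0,9.1],"gripper":0},
    {"offset":[0,0,-0.043],"rot":[0,0,9.1],"gripper":0},
    {"offset":[0,0,-0.043],"rot":[0,0,9.1],"gripper":0},
    {"offset":[0,0,-0.042],"rot":[0,0,9.0],"gripper":0},
    {"offset":[0.02,-0.045,0],"rot":[0,0,0],"gripper":0},
    {"offset":[0.02,-0.045,0],"rot":[0,0,0],"gripper":0},
    {"offset":[0.02,-0.045,0],"rot":[0,0,0],"gripper":0},
    {"offset":[0.02,-0.045,0],"rot":[0,0,0],"gripper":0},
    {"offset":[0.02,-0.045,0],"rot":[0,0,0],"gripper":0},
    {"offset":[0.02,-0.045,0],"rot":[0,0,0],"gripper":0}
  ],
  "grip_force": 25
}}

```text
time: 1.4
position: [0.456, -0.3331, 0.4003]
tool_rot: [3.131, -0.263, -0.0]
ft_force: [0.2, -0.5, -0.6]
grip_width: 0.019
```

```bash
python3 - <<'E'
from h import *
go(cw(.115,0,.40),YAW)
print(ctrl.get_state()['joint_positions'])
E
```

```text
pos [ 0.456  -0.3331  0.4003] cart [-0.0357 -0.3921  0.4003] t 1.4 F [ 0.2453 -0.5    -0.5997] g 0.019413530092205
rot deg tool [0.0021 0.013  0.0152]
delta after rot [ 0.1507 -0.3921  0.0003]
delta now [ 0.1508 -0.392   0.0003]
[ 0.7386  0.1203 -0.1745  1.36    0.021   1.6633 -1.1713]
```

Emit:
{"api": "carry_out", "payload": {
  "rows": [
    {"offset":[0.03,-0.02,0],"rot":[0,0,0],"gripper":0},
    {"offset":[0.03,-0.04,0],"rot":[0,0,0],"gripper":0},
    {"offset":[0.03,-0.045,0],"rot":[0,0,0],"gripper":0},
    {"offset":[0.03,-0.05,0],"rot":[0,0,0],"gripper":0},
    {"offset":[0.03,-0.05,0],"rot":[0,0,0],"gripper":0},
    {"offset":[0,-0.05,0],"rot":[0,0,0],"gripper":0},
    {"offset":[0,-0.05,0],"rot":[0,0,0],"gripper":0},
    {"offset":[0,-0.05,0],"rot":[0,0,0],"gripper":0},
    {"offset":[0,-0.037,0],"rot":[0,0,0],"gripper":0},
    {"offset":[0,0,0],"rot":[0,0,0],"gripper":0}
  ]
}}

```text
time: 2.65
position: [0.6684, 0.0319, 0.3997]
tool_rot: [-3.129, 0.252, 0.002]
ft_force: [-0.6, 0.1, -0.3]
grip_width: 0.006
```

```bash
python3 - <<'E'
from h import *
go(cw(.115,0,.180),YAW)
print(ctrl.get_state()['joint_positions'])
a=grab('scene','scene1');b=grab('wrist','wrist1')
cv2.imwrite('pics/s1w1.png',cv2.resize(np.hstack([a['img'],b['img']])[:,:,::-1],(800,300)))
E
```

```text
pos [0.6684 0.0319 0.3997] cart [0.1127 0.0033 0.3997] t 2.65 F [-0.6483  0.1289 -0.3472] g 0.006383340461316737
rot deg tool [-0.1179  0.1004  0.4289]
delta after rot [0.0023 0.0033 0.2197]
delta now [0.0026 0.0037 0.2197]
[ 0.1771  0.378  -0.3981  1.0663  0.1427  1.7237 -1.905 ]
```

View pics/scene1.png

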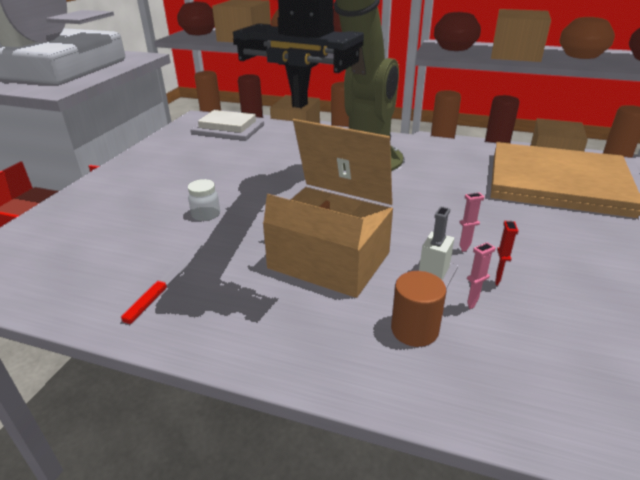

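View pics/wrist1.png

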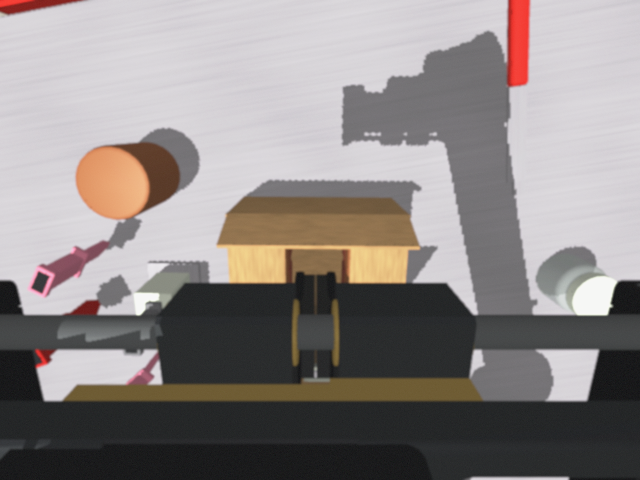

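Both views show the gripper above and beyond the far flap, with the wrist far above the near flap. I'll descend just outside the far flap.

Emit:
{"api": "carry_out", "payload": {
  "rows": [
    {"offset":[0.002,0.003,0.045],"rot":[0,0,0.4],"gripper":0},
    {"offset":[0,0,0.05],"rot":[0,0,0],"gripper":0},
    {"offset":[0,0,0.05],"rot":[0,0,0],"gripper":0},
    {"offset":[0,0,0.05],"rot":[0,0,0],"gripper":0},
    {"offset":[0,0,0.034],"rot":[0,0,0],"gripper":0},
    {"offset":[0,0,0],"rot":[0,0,0],"gripper":0}
  ]
}}

```text
time: 3.5
position: [0.668, 0.0208, 0.1681]
tool_rot: [3.127, -0.279, -0.01]
ft_force: [-0.8, 0.1, 0.3]
grip_width: 0.007
```

```bash
python3 - <<'E'
from h import *
go(cw(.085,0,.170),YAW)
grab('scene','scene2')
E
```

```text
pos [0.668  0.0208 0.1681] cart [ 0.1142 -0.0078  0.1681] t 3.5 F [-0.8295  0.0753  0.2554] g 0.007124201815398977
rot deg tool [ 0.1438  0.3624 -0.5547]
delta after rot [-0.0292 -0.0078 -0.0019]
delta now [-0.0293 -0.0075 -0.0017]
```

View pics/scene2.png

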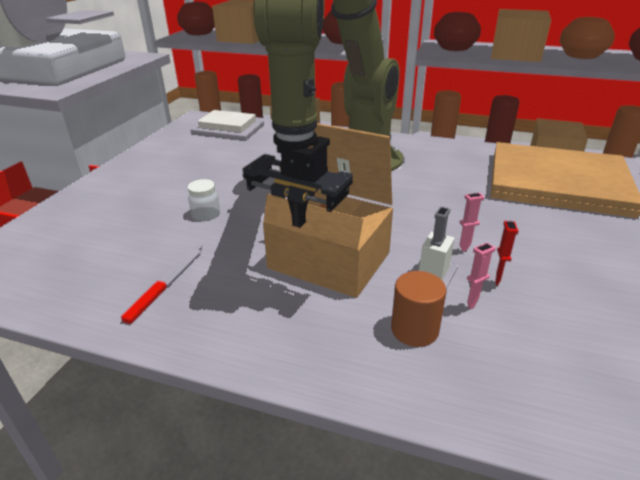

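Fingertips are at (298,220), just outside the far flap. I'll fold it along its arc.

Emit:
{"api": "carry_out", "payload": {
  "rows": [
    {"offset":[-0.015,-0.004,0],"rot":[0,0,0],"gripper":0},
    {"offset":[-0.015,-0.004,0],"rot":[0,0,0],"gripper":0},
    {"offset":[-0.012,0,0.005],"rot":[0,0,0],"gripper":0},
    {"offset":[-0.01,0,0.008],"rot":[0,0,0],"gripper":0},
    {"offset":[-0.007,0,0.01],"rot":[0,0,0],"gripper":0},
    {"offset":[-0.004,0,0.008],"rot":[0,0,0],"gripper":0},
    {"offset":[0,0,0.005],"rot":[0,0,0],"gripper":0},
    {"offset":[0,0,0],"rot":[0,0,0],"gripper":0}
  ]
}}

```text
time: 4.55
position: [0.6087, 0.042, 0.1343]
tool_rot: [3.129, -0.274, -0.004]
ft_force: [0.2, -0.4, -0.4]
grip_width: 0.004
```

```bash
python3 - <<'E'
from h import *
go(cw(.050,0,.130),YAW)
d=grab('scene','scene3');cv2.imwrite('pics/c4.png',cv2.resize(d['img'][110:300,220:410,::-1],(600,600)))
E
```

```text
pos [0.6087 0.042  0.1343] cart [0.0522 0.0033 0.1343] t 4.55 F [ 0.2429 -0.3539 -0.3987] g 0.004441809566171315
rot deg tool [ 0.0417  0.1369 -0.3955]
delta after rot [-0.0022  0.0033  0.0043]
delta now [-0.0022  0.0033  0.0043]
```

View pics/c4.png

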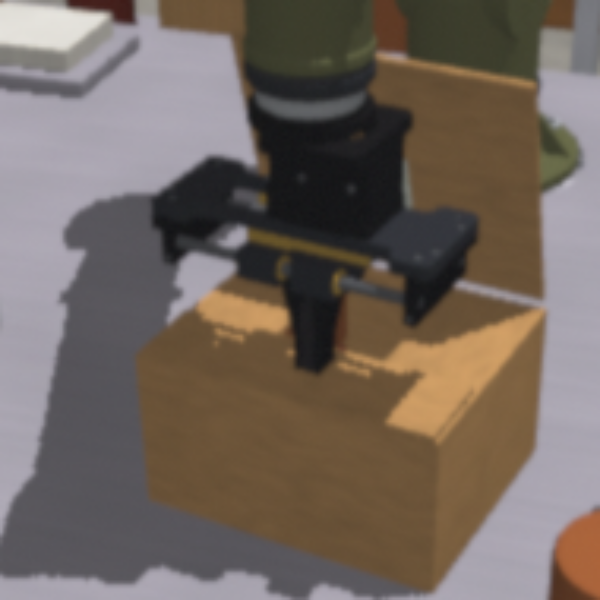

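The far flap is almost flat, with the finger at (312,360) in the crop. I'll press a few mm more.

Emit:
{"api": "carry_out", "payload": {
  "rows": [
    {"offset":[-0.004,0,0.003],"rot":[0,0,0],"gripper":0},
    {"offset":[0,0,0.003],"rot":[0,0,0],"gripper":0},
    {"offset":[0,0,0.002],"rot":[0,0,0],"gripper":0},
    {"offset":[0,0,0],"rot":[0,0,0],"gripper":0}
  ]
}}

```text
time: 5.1
position: [0.6059, 0.043, 0.1321]
tool_rot: [3.128, -0.274, 0.003]
ft_force: [-8.4, -1.0, 20.8]
grip_width: 0.002
```

The force rose to 21 N with the tips at 124 mm, which is the flap's upper face when closed, so the far flap is down. Next I'll rise, cross over and come down on the near side of the long flap.

Emit:
{"api": "carry_out", "payload": {
  "rows": [
    {"offset":[0,0,-0.02],"rot":[0,0,0],"gripper":0},
    {"offset":[0,0,-0.05],"rot":[0,0,0],"gripper":0},
    {"offset":[0,0,-0.06],"rot":[0,0,0],"gripper":0},
    {"offset":[0,0,-0.06],"rot":[0,0,0],"gripper":0},
    {"offset":[0,0,-0.06],"rot":[0,0,0],"gripper":0},
    {"offset":[0,0,-0.03],"rot":[0,0,0],"gripper":0},
    {"offset":[-0.05,0,0],"rot":[0,0,0],"gripper":0},
    {"offset":[-0.05,0,0],"rot":[0,0,0],"gripper":0},
    {"offset":[-0.05,0,0],"rot":[0,0,0],"gripper":0},
    {"offset":[0,0,0],"rot":[0,0,0],"gripper":0}
  ]
}}

```text
time: 6.35
position: [0.4553, 0.0706, 0.4091]
tool_rot: [3.128, -0.271, 0.005]
ft_force: [1.1, 0.0, 0.5]
grip_width: 0.001
```

```bash
python3 - <<'E'
from h import *
go(cw(-.10,0,.273),YAW)
grab('scene','scene4');grab('top','top4')
print(ctrl.get_state()['joint_positions'])
E
```

```text
pos [0.4553 0.0706 0.4091] cart [-0.1039  0.0058  0.4091] t 6.35 F [1.0727 0.0143 0.5377] g 0.0009732091887719185
rot deg tool [ 0.0685 -0.1713 -0.2589]
delta after rot [0.0039 0.0058 0.1361]
delta now [0.0035 0.0056 0.1361]
[ 0.2663 -0.0975 -0.4277  1.5553 -0.0394  1.6732 -1.9093]
```

View pics/scene4.png

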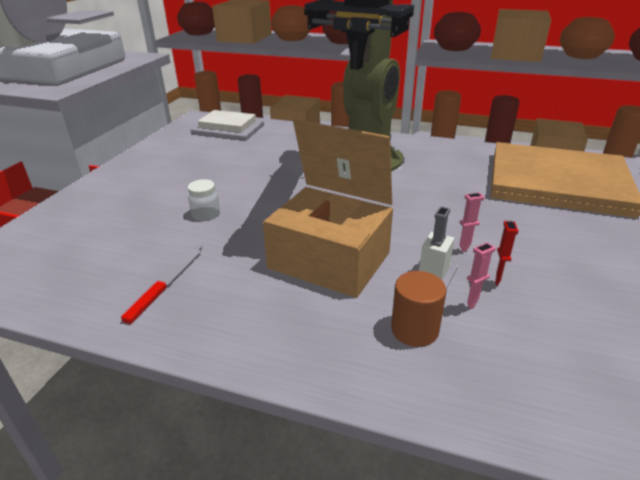

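View pics/top4.png

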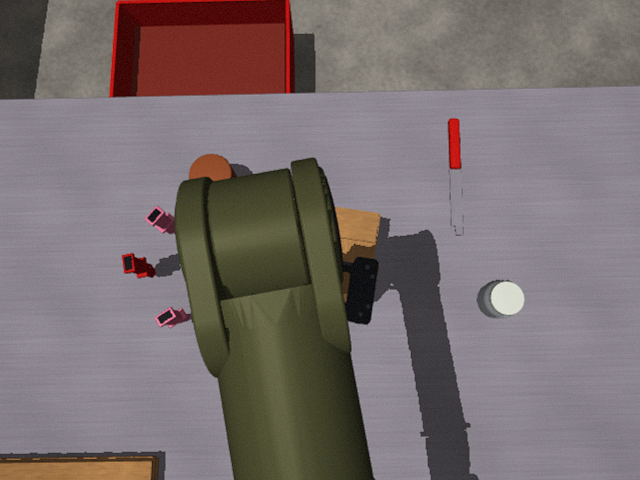

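Scene view: the far flap lies flat at (330,220) and the near flap is still up. I'll descend behind it.

Emit:
{"api": "carry_out", "payload": {
  "rows": [
    {"offset":[0.002,0.004,0.045],"rot":[0,0,0],"gripper":0},
    {"offset":[0,0,0.045],"rot":[0,0,0],"gripper":0},
    {"offset":[0,0,0.043],"rot":[0,0,0],"gripper":0},
    {"offset":[0,0,0],"rot":[0,0,0],"gripper":0}
  ]
}}

```text
time: 6.95
position: [0.4578, 0.0642, 0.2711]
tool_rot: [3.129, -0.275, -0.012]
ft_force: [0.1, 0.0, 1.4]
grip_width: 0.001
```

```bash
python3 - <<'E'
from h import *
go(cw(-.10,0,.276),YAW)
E
```

```text
pos [0.4578 0.0642 0.2711] cart [-0.1003 -0.0001  0.2711] t 6.95 F [0.0863 0.0228 1.3985] g 0.0007099005238418904
rot deg tool [ 0.0672  0.4381 -0.4153]
delta after rot [ 0.0003 -0.0001 -0.0049]
delta now [ 0.0003 -0.0001 -0.0049]
```

Emit:
{"api": "carry_out", "payload": {
  "rows": [
    {"offset":[0.025,0,0],"rot":[0,0,0],"gripper":0},
    {"offset":[0.025,0,0],"rot":[0,0,0],"gripper":0},
    {"offset":[0.015,0,0.003],"rot":[0,0,0],"gripper":0},
    {"offset":[0.015,0,0.006],"rot":[0,0,0],"gripper":0},
    {"offset":[0.024,0,0.018],"rot":[0,0,0],"gripper":0},
    {"offset":[0.02,0,0.023],"rot":[0,0,0],"gripper":0},
    {"offset":[0.015,0,0.025],"rot":[0,0,0],"gripper":0},
    {"offset":[0.008,0,0.027],"rot":[0,0,0],"gripper":0},
    {"offset":[0.003,0,0.028],"rot":[0,0,0],"gripper":0},
    {"offset":[0,0,0],"rot":[0,0,0],"gripper":0}
  ]
}}

```text
time: 8.2
position: [0.6055, 0.0385, 0.1421]
tool_rot: [3.129, -0.274, -0.008]
ft_force: [0.3, -0.6, -0.0]
grip_width: 0.003
```

```bash
python3 - <<'E'
from h import *
go(cw(.05,0,.137),YAW)
d=grab('scene','scene5');cv2.imwrite('pics/c5.png',cv2.resize(d['img'][110:300,220:410,::-1],(600,600)))
E
```

```text
pos [0.6055 0.0385 0.1421] cart [ 0.0496 -0.0007  0.1421] t 8.2 F [ 0.3031 -0.5533 -0.0391] g 0.003066537015237605
rot deg tool [ 0.0525  0.2825 -0.3899]
delta after rot [ 0.0004 -0.0007  0.0051]
delta now [ 0.0004 -0.0007  0.0051]
```

View pics/c5.png

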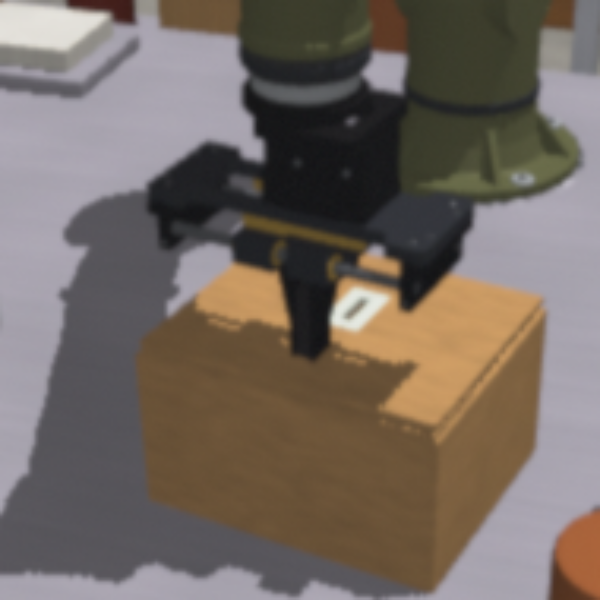

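The long flap is nearly down, with the slot visible at (358,308) in the crop. I'll press to the stop.

Emit:
{"api": "carry_out", "payload": {
  "rows": [
    {"offset":[0,0,0.003],"rot":[0,0,0],"gripper":0},
    {"offset":[0,0,0.003],"rot":[0,0,0],"gripper":0},
    {"offset":[0,0,0.002],"rot":[0,0,0],"gripper":0},
    {"offset":[0,0,0.001],"rot":[0,0,0],"gripper":0},
    {"offset":[0,0,0],"rot":[0,0,0],"gripper":0}
  ]
}}

```text
time: 8.88
position: [0.6072, 0.0388, 0.1373]
tool_rot: [3.129, -0.274, 0.002]
ft_force: [-3.2, -0.5, 7.1]
grip_width: -0.0
```

Emit:
{"api": "carry_out", "payload": {
  "rows": [
    {"offset":[0,0,0.002],"rot":[0,0,0],"gripper":0},
    {"offset":[0,0,0],"rot":[0,0,0],"gripper":0},
    {"offset":[0,0,-0.01],"rot":[0,0,0],"gripper":0},
    {"offset":[0,0,-0.04],"rot":[0,0,0],"gripper":0},
    {"offset":[0,0,-0.05],"rot":[0,0,0],"gripper":0},
    {"offset":[-0.035,0,-0.02],"rot":[0,0,0],"gripper":1},
    {"offset":[-0.035,0,0],"rot":[0,0,0],"gripper":1},
    {"offset":[-0.035,0,0],"rot":[0,0,0],"gripper":1},
    {"offset":[0,0,0],"rot":[0,0,0],"gripper":1},
    {"offset":[0,0,0],"rot":[0,0,0],"gripper":1}
  ]
}}

```text
time: 10.12
position: [0.5041, 0.0568, 0.2539]
tool_rot: [3.129, -0.275, 0.002]
ft_force: [0.3, 0.0, 0.2]
grip_width: 0.49
```

```bash
python3 - <<'E'
from h import *
go(cw(-.055,0,.25),YAW)
d=grab('wrist','wrist6')
E
```

```text
pos [0.5041 0.0568 0.2539] cart [-0.0534  0.0003  0.2539] t 10.125 F [0.3413 0.0362 0.174 ] g 0.49046267974150193
rot deg tool [ 0.0068 -0.0787 -0.4039]
delta after rot [-0.0016  0.0003  0.0039]
delta now [-0.0016  0.0003  0.0039]
```

View pics/wrist6.png

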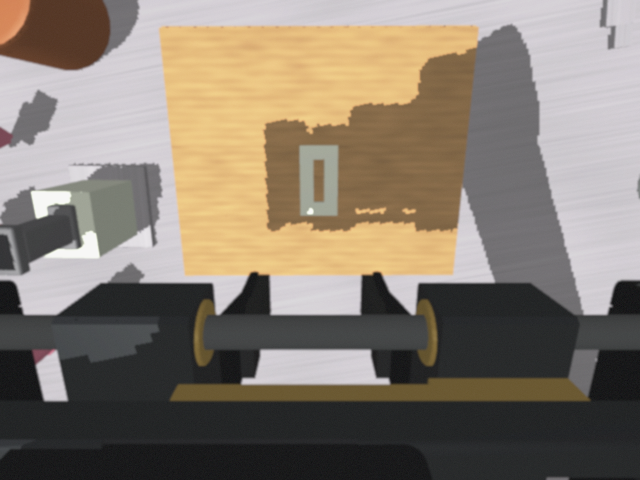

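Wrist view: the flap is flat, the slot rim is at (300-338,145-216) with the hole near (318,181), and the stand top is at (33-98,189-257). I'll measure both from here.

```bash
cat >> h.py <<'E'
def quad(mask):
    cs,_=cv2.findContours(mask.astype(np.uint8),cv2.RETR_EXTERNAL,cv2.CHAIN_APPROX_NONE); c=max(cs,key=cv2.contourArea)
    return c
E
python3 - <<'E'
from h import *
np.set_printoptions(precision=4,suppress=True)
d=load('wrist6'); im=d['img'].astype(int)
sat=im.max(2)-im.min(2)
roi=np.zeros(sat.shape,bool);roi[135:225,290:348]=1
m=roi&(sat<45)
c=quad(m);c=cv2.convexHull(c)
P=np.array([plane(d,p[0][0],p[0][1],.129) for p in c])[:,:2]
r=cv2.minAreaRect((P*1000).astype(np.float32)[:,None]);print('rim',r, wc([r[0][0]/1e3,r[0][1]/1e3,0]))
h=quad(roi&(sat>=45)&(cv2.erode(cv2.fillPoly(np.zeros(sat.shape,np.uint8),[c],1),np.ones((9,9)))>0))
P=np.array([plane(d,p[0][0],p[0][1],.129) for p in h])[:,:2]
r=cv2.minAreaRect((P*1000).astype(np.float32)[:,None]);print('hole',r,wc([r[0][0]/1e3,r[0][1]/1e3,0]),cv2.boundingRect(h))
# flap
hsv=cv2.cvtColor(d['img'],cv2.COLOR_RGB2HSV)
f=(hsv[...,0]<22)&(hsv[...,1]>90);f[:,:155]=0;f[:20]=0;f[285:]=0;f[:,490:]=0
c=cv2.convexHull(quad(f));ap=cv2.approxPolyN(c,4) if hasattr(cv2,'approxPolyN') else None
q=ap.reshape(-1,2);Q=np.array([plane(d,*p,.129) for p in q]);print('flap',q,Q,[wc(x) for x in Q],[np.linalg.norm(Q[i]-Q[i-1]) for i in range(4)])
for i in range(4):
    v=Q[i]-Q[i-1];print(np.degrees(np.arctan2(v[1],v[0])))
big=cv2.resize(d['img'][160:290,0:170,::-1],(784,600),interpolation=cv2.INTER_CUBIC);cv2.imwrite('pics/c6.png',big)
E
```

```text
rim ((539.9371337890625, 48.73357391357422), (29.37058448791504, 53.551639556884766), 79.97703552246094) [-0.0167 -0.0016  0.    ]
hole ((540.1173706054688, 49.051239013671875), (6.0415778160095215, 29.014083862304688), 79.97837829589844) [-0.0166 -0.0012  0.    ] (314, 161, 9, 40)
flap [[452 275]
 [185 275]
 [159  27]
 [478  25]] [[ 0.4473 -0.0435  0.129 ]
 [ 0.4845  0.1667  0.129 ]
 [ 0.6601  0.1363  0.129 ]
 [ 0.6241 -0.0742  0.129 ]] [array([-0.0926, -0.108 ,  0.129 ]), array([-0.0911,  0.1055,  0.129 ]), array([0.0871, 0.1048, 0.129 ]), array([ 0.0868, -0.1088,  0.129 ])] [np.float64(0.17940673054791728), np.float64(0.21344434411291188), np.float64(0.1781837219420981), np.float64(0.2135723280784843)]
170.12151995035197
79.97558499661395
-9.837451079467334
-99.69621412511586
```

View pics/c6.png

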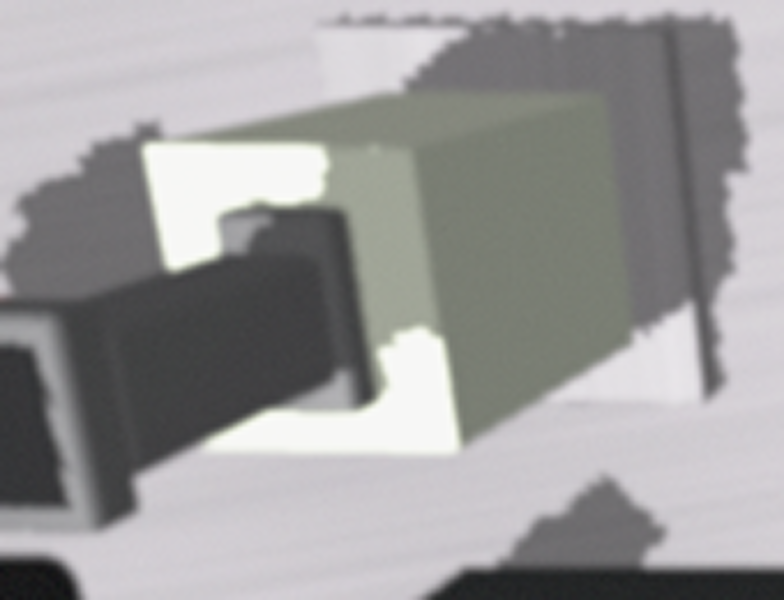

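Flap measures 178-179 x 213.5 mm, matching the given size. Slot is at (0.5400, 0.0489), yaw -9.9°. Next I'll move to view the stand.

```bash
sed -i 's/^C=.*/C=np.array([.5548,.0463]); YAW=-.173/' h.py; python3 - <<'E'
from h import *
go(np.array([.490,.283,.254]),-.15)
E
```

```text
pos [0.5042 0.0567 0.2537] cart [-0.0516  0.0015  0.2537] t 10.175 F [0.2831 0.1315 0.2373] g 0.5328264824185078
rot deg tool [-0.0073 -0.0419 -1.4463]
delta after rot [-0.0479 -0.2216 -0.0003]
delta now [-0.0534 -0.2203 -0.0003]
```

Emit:
{"api": "carry_out", "payload": {
  "rows": [
    {"offset":[-0.008,-0.03,0],"rot":[0,0,-1.4],"gripper":1},
    {"offset":[-0.008,-0.04,0],"rot":[0,0,0],"gripper":1},
    {"offset":[-0.008,-0.04,0],"rot":[0,0,0],"gripper":1},
    {"offset":[-0.008,-0.04,0],"rot":[0,0,0],"gripper":1},
    {"offset":[-0.008,-0.04,0],"rot":[0,0,0],"gripper":1},
    {"offset":[-0.008,-0.03,0],"rot":[0,0,0],"gripper":1},
    {"offset":[0,0,0],"rot":[0,0,0],"gripper":1},
    {"offset":[0,0,0],"rot":[0,0,0],"gripper":1}
  ]
}}

```text
time: 11.18
position: [0.4905, 0.2809, 0.253]
tool_rot: [3.132, -0.238, -0.001]
ft_force: [-0.7, -0.5, -0.5]
grip_width: 1.0
```

```bash
python3 - <<'E'
from h import *
go(np.array([.490,.283,.254]),-.15)
d=grab('wrist','wrist7')
E
```

```text
pos [0.4905 0.2809 0.253 ] cart [-0.1037  0.22    0.253 ] t 11.175 F [-0.734  -0.5337 -0.5072] g 1.0004341744634222
rot deg tool [ 0.0376  0.0345 -0.0864]
delta after rot [-0.0008 -0.002  -0.001 ]
delta now [-0.0008 -0.002  -0.001 ]
```

View pics/wrist7.png

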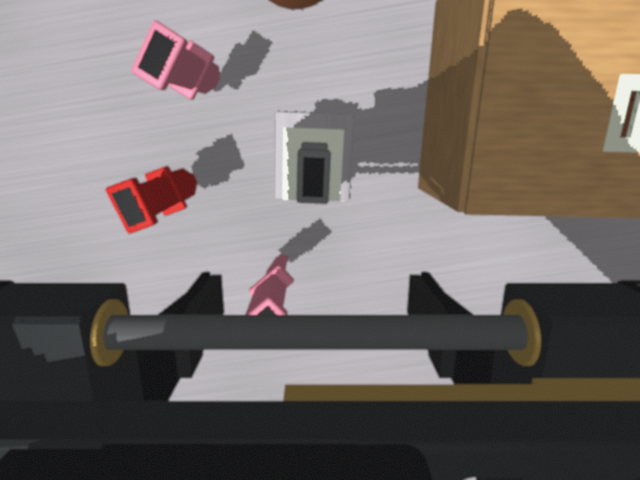

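Wrist view: grey probe head at about (313,178) on the stand, with look-alikes at (160,55), (130,205) and (268,292). I'll zoom in and measure.

```bash
python3 - <<'E'
from h import *
np.set_printoptions(precision=4,suppress=True)
d=load('wrist7'); im=d['img']
cv2.imwrite('pics/c7.png',cv2.resize(im[105:215,265:365,::-1],(545,600),interpolation=cv2.INTER_CUBIC))
t=load('top0')
for p in((157,214),(128,264),(166,317)): print('lookalike head',plane(t,*p,.148))
g=im.astype(int); m=(g.sum(2)<260); m[:135]=0;m[210:]=0;m[:,:290]=0;m[:,:]&=np.arange(640)[None]<336
c=quad(m);print(cv2.boundingRect(c))
E
```

```text
lookalike head [0.6253 0.3562 0.148 ]
lookalike head [0.5287 0.4067 0.148 ]
lookalike head [0.4283 0.3298 0.148 ]
(297, 143, 33, 60)
```

View pics/c7.png

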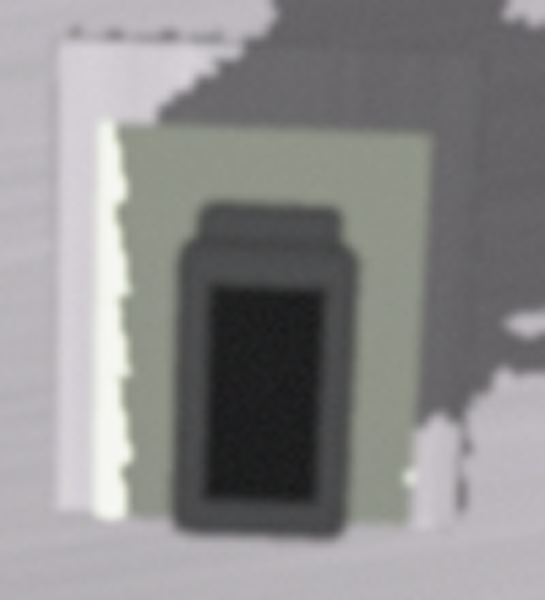

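```bash
python3 - <<'E'
from h import *
np.set_printoptions(precision=4,suppress=True)
d=load('wrist7')
B=lambda x,y:(265+x/5.45-.4,105+y/5.4545-.4)
for nm,p,z in(('head',[(181,240),(357,240),(348,538),(171,538)],.148),('inset',[(212,288),(326,288),(318,502),(205,500)],.148),('stand',[(98,122),(434,131),(413,524),(93,519)],.085)):
    q=np.array([plane(d,*B(*k),z) for k in p]);v=q[0]+q[1]-q[2]-q[3];w=q[0]+q[3]-q[1]-q[2]
    print(nm,q.mean(0),[np.linalg.norm(q[i]-q[i-1]) for i in range(4)],'yaw x',np.degrees(np.arctan2(v[1],v[0])),'yaw y',np.degrees(np.arctan2(w[1],w[0]))-90)
E
```

```text
head [0.5327 0.2767 0.148 ] [np.float64(0.037546789263794254), np.float64(0.021818305887052948), np.float64(0.03751518640310376), np.float64(0.022833450500882837)] yaw x -10.590952855522874 yaw y -8.675950825062358
inset [0.5322 0.2767 0.148 ] [np.float64(0.026736084737310047), np.float64(0.014221733365829048), np.float64(0.026985990298787114), np.float64(0.014506024845301146)] yaw x -10.771345151070719 yaw y -9.1932205971912
stand [0.5346 0.2774 0.085 ] [np.float64(0.06102500453163508), np.float64(0.051016313180045986), np.float64(0.06052266872685998), np.float64(0.051185503291099686)] yaw x -10.709049565059557 yaw y -9.86515817848398
```

Head is 37 x 22 mm and the stand 61 x 51 mm, as given. Grip point is (0.533, 0.277), yaw about -10°.

```bash
python3 - <<'E'
from h import *
go(np.array([.533,.2768,.110]),-.178)
E
```

```text
pos [0.4906 0.2804 0.2531] cart [-0.1035  0.2195  0.2531] t 11.225 F [ 0.264  -0.7349  0.4609] g 1.0027703673989983
rot deg tool [0.0459 0.0183 1.4629]
delta after rot [ 0.0423 -0.004   0.1431]
delta now [ 0.0425 -0.003   0.1431]
```

Emit:
{"api": "carry_out", "payload": {
  "rows": [
    {"offset":[0.021,-0.002,0],"rot":[0,0,1.5],"gripper":1},
    {"offset":[0.021,-0.002,0],"rot":[0,0,0],"gripper":1},
    {"offset":[0,0,0.02],"rot":[0,0,0],"gripper":1},
    {"offset":[0,0,0.035],"rot":[0,0,0],"gripper":1},
    {"offset":[0,0,0.035],"rot":[0,0,0],"gripper":1},
    {"offset":[0,0,0.025],"rot":[0,0,0],"gripper":1},
    {"offset":[0,0,0],"rot":[0,0,0],"gripper":1},
    {"offset":[0,0,0],"rot":[0,0,0],"gripper":1}
  ]
}}

```text
time: 12.22
position: [0.5318, 0.2789, 0.1391]
tool_rot: [-3.129, 0.277, -0.001]
ft_force: [-1.1, -0.0, 1.0]
grip_width: 1.002
```

```bash
python3 - <<'E'
from h import *
go(np.array([.533,.2768,.110]),-.178)
d=grab('wrist','wrist8')
grab('scene','scene8')
E
```

```text
pos [0.5318 0.2789 0.1391] cart [-0.0627  0.2251  0.1391] t 12.225 F [-1.085  -0.0406  1.0174] g 1.0020117546278349
rot deg tool [-0.0186 -0.034   0.0699]
delta after rot [0.0016 0.0018 0.0291]
delta now [0.0015 0.0018 0.0291]
```

View pics/wrist8.png

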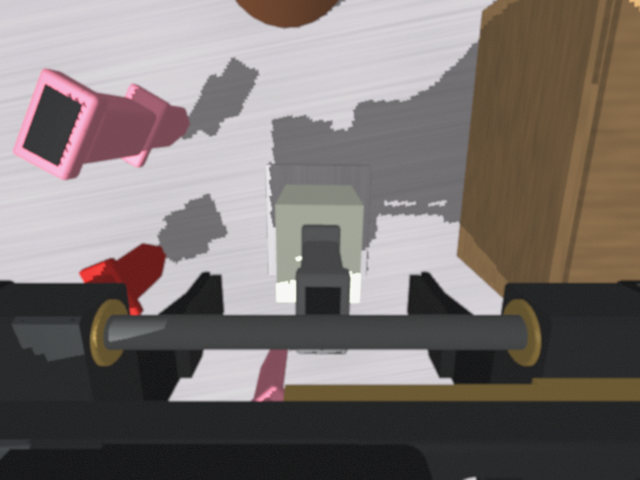

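View pics/scene8.png

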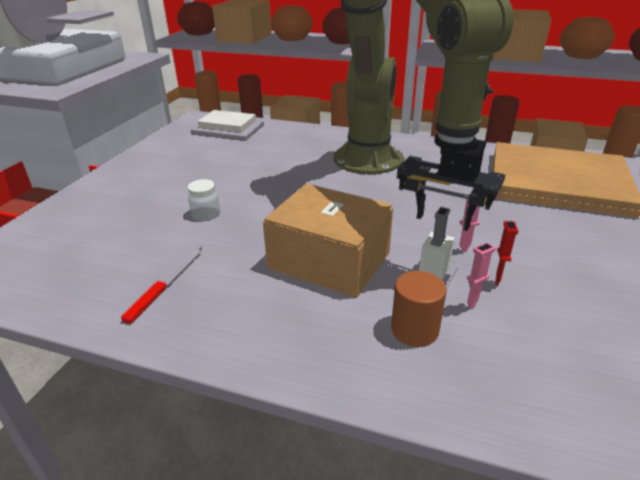

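Handle sits between the jaws, about 2 mm off, which agrees with the computed delta. I'll correct that, descend and grip.

Emit:
{"api": "carry_out", "payload": {
  "rows": [
    {"offset":[0.0015,0.002,0.015],"rot":[0,0,0],"gripper":1},
    {"offset":[0,0,0.014],"rot":[0,0,0],"gripper":1},
    {"offset":[0,0,0],"rot":[0,0,0],"gripper":1},
    {"offset":[0,0,0],"rot":[0,0,0],"gripper":1}
  ]
}}

```text
time: 12.82
position: [0.5328, 0.2768, 0.1094]
tool_rot: [3.129, -0.277, -0.0]
ft_force: [-0.9, -0.2, 0.1]
grip_width: 1.0
```

```bash
python3 - <<'E'
from h import *
go(np.array([.533,.2768,.110]),-.178)
E
```

```text
pos [0.5328 0.2768 0.1094] cart [-0.0614  0.2233  0.1094] t 12.825 F [-0.9439 -0.1516  0.0607] g 0.9996125319193304
rot deg tool [0.0018 0.0166 0.0948]
delta after rot [ 0.0002  0.     -0.0006]
delta now [ 0.0002  0.     -0.0006]
```

Emit:
{"api": "carry_out", "payload": {
  "rows": [
    {"offset":[0,0,0],"rot":[0,0,0],"gripper":0},
    {"offset":[0,0,0],"rot":[0,0,0],"gripper":0},
    {"offset":[0,0,0],"rot":[0,0,0],"gripper":0},
    {"offset":[0,0,0],"rot":[0,0,0],"gripper":0},
    {"offset":[0,0,0],"rot":[0,0,0],"gripper":0},
    {"offset":[0,0,0],"rot":[0,0,0],"gripper":0},
    {"offset":[0,0,0],"rot":[0,0,0],"gripper":0},
    {"offset":[0,0,0],"rot":[0,0,0],"gripper":0},
    {"offset":[0,0,0],"rot":[0,0,0],"gripper":0}
  ],
  "grip_force": 35
}}

```text
time: 13.95
position: [0.5328, 0.2765, 0.1095]
tool_rot: [3.129, -0.277, -0.0]
ft_force: [-0.0, -1.3, -0.6]
grip_width: 0.237
```

Opening is 20.6 mm, which is the handle's thickness. Lifting.

Emit:
{"api": "carry_out", "payload": {
  "rows": [
    {"offset":[0,0,-0.01],"rot":[0,0,0],"gripper":0},
    {"offset":[0,0,-0.02],"rot":[0,0,0],"gripper":0},
    {"offset":[0,0,-0.025],"rot":[0,0,0],"gripper":0},
    {"offset":[0,0,-0.025],"rot":[0,0,0],"gripper":0},
    {"offset":[0,0,-0.03],"rot":[0,0,0],"gripper":0},
    {"offset":[0,0,-0.03],"rot":[0,0,0],"gripper":0},
    {"offset":[0,0,-0.02],"rot":[0,0,0],"gripper":0},
    {"offset":[0,0,0],"rot":[0,0,0],"gripper":0}
  ]
}}

```text
time: 14.95
position: [0.5336, 0.2774, 0.2718]
tool_rot: [-3.128, 0.276, -0.005]
ft_force: [-0.4, -0.2, -1.2]
grip_width: 0.234
```

```bash
python3 - <<'E'
from h import *
go(cw(-.015,0,.27),YAW)
d=grab('wrist','wrist9')
grab('scene','scene9')
E
```

```text
pos [0.5336 0.2774 0.2718] cart [-0.0607  0.224   0.2718] t 14.95 F [-0.4486 -0.249  -1.2073] g 0.23351675487905812
rot deg tool [-0.1194 -0.1821 -0.1907]
delta after rot [0.0457 0.224  0.0018]
delta now [0.0465 0.2239 0.0014]
```

View pics/wrist9.png

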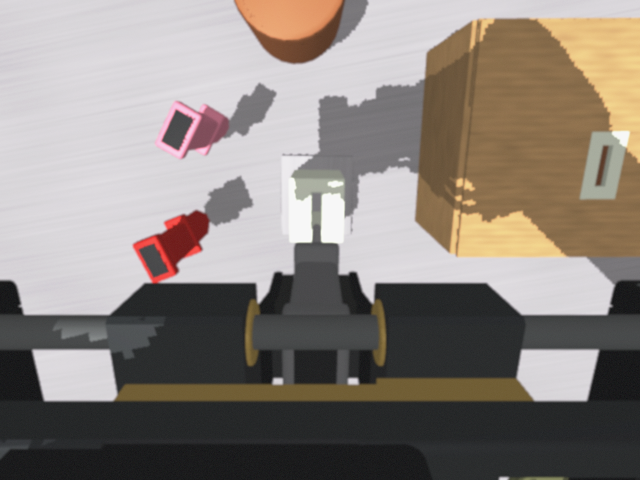

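View pics/scene9.png

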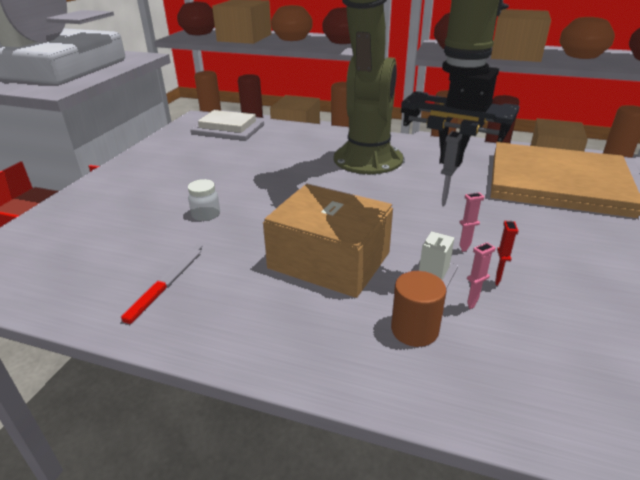

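Scene view: the probe hangs upright from the gripper, clear of its stand. I'll move over the slot at this height.

Emit:
{"api": "carry_out", "payload": {
  "rows": [
    {"offset":[0.006,0.025,0],"rot":[0,0,0],"gripper":0},
    {"offset":[0.008,0.035,0],"rot":[0,0,0],"gripper":0},
    {"offset":[0.008,0.035,0],"rot":[0,0,0],"gripper":0},
    {"offset":[0.008,0.035,0],"rot":[0,0,0],"gripper":0},
    {"offset":[0.008,0.035,0],"rot":[0,0,0],"gripper":0},
    {"offset":[0.008,0.035,0],"rot":[0,0,0],"gripper":0},
    {"offset":[0,0.024,0],"rot":[0,0,0],"gripper":0},
    {"offset":[0,0,0],"rot":[0,0,0],"gripper":0},
    {"offset":[0,0,0],"rot":[0,0,0],"gripper":0}
  ]
}}

```text
time: 16.18
position: [0.5384, 0.0494, 0.2687]
tool_rot: [-3.129, 0.275, 0.002]
ft_force: [-0.2, 1.8, -1.8]
grip_width: 0.238
```

```bash
python3 - <<'E'
from h import *
go(cw(-.015,0,.27),YAW)
d=grab('wrist','wrist10')
grab('scene','scene10')
cv2.imwrite('pics/c10.png',cv2.resize(d['img'][130:300,230:400,::-1],(600,600),interpolation=cv2.INTER_CUBIC))
E
```

```text
pos [0.5384 0.0494 0.2687] cart [-0.0167  0.0002  0.2687] t 16.175 F [-0.2115  1.7556 -1.7712] g 0.23800545923731697
rot deg tool [-0.0343  0.0881 -0.1301]
delta after rot [ 0.0017  0.0002 -0.0013]
delta now [ 0.0017  0.0002 -0.0013]
```

View pics/c10.png

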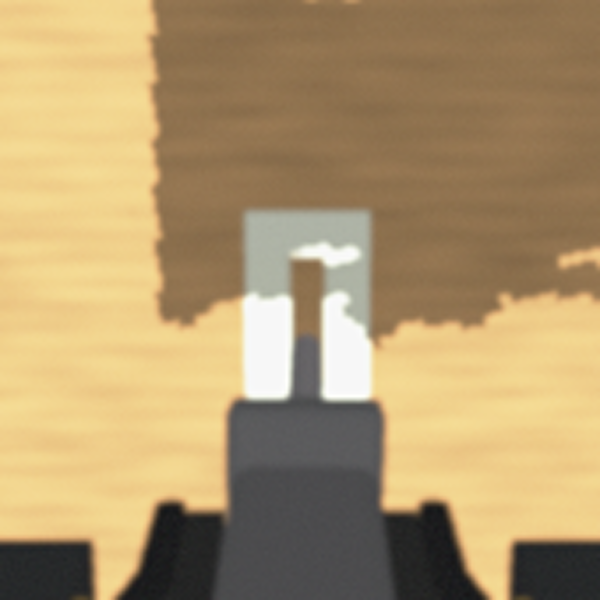

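View pics/scene10.png

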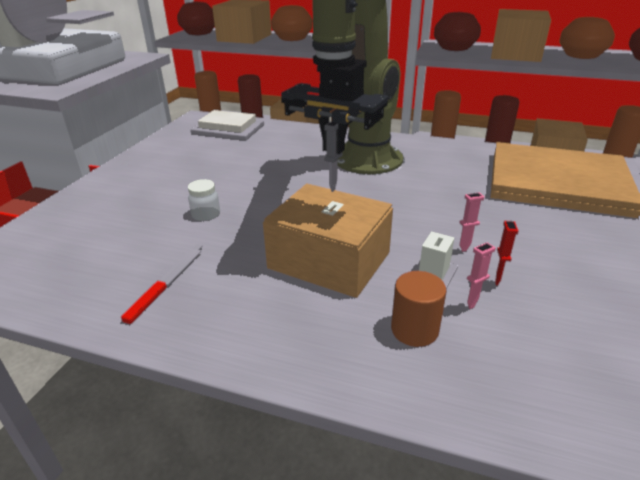

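The crop shows the blade at columns 292-321 lined up with the slot at 291-323. I'll compute the remaining offsets.

```bash
python3 - <<'E'
from h import *
np.set_printoptions(precision=5,suppress=True)
d=load('wrist10');s=600/170
B=lambda x,y:(230+x/s-.4,130+y/s-.4)
print('hole far end L,R',wc(plane(d,*B(291,258),.129)),wc(plane(d,*B(323,258),.129)))
print('rim far corners',wc(plane(d,*B(244,210),.129)),wc(plane(d,*B(372,210),.129)))
print('hole lower L,R',wc(plane(d,*B(291,380),.129)),wc(plane(d,*B(322,380),.129)))
print('tip L,R',wc(plane(d,*B(295,338),.169)),wc(plane(d,*B(320,338),.169)))
print('collar bottom front L,R',wc(plane(d,*B(230,404),.169+.075)),wc(plane(d,*B(382,404),.244)))
# scene view blade tip
e=load('scene10');cv2.imwrite('pics/c11.png',cv2.resize(e['img'][120:230,280:390,::-1],(600,600),interpolation=cv2.INTER_CUBIC))
print('tip scene proj of TCP-100mm',proj(e,[.5384,.0494,.169]))
E
```

```text
hole far end L,R [0.0003  0.00361 0.129  ] [ 0.00029 -0.00361  0.129  ]
rim far corners [0.01122 0.01407 0.129  ] [ 0.01116 -0.01454  0.129  ]
hole lower L,R [-0.02841  0.00374  0.129  ] [-0.02843 -0.00345  0.129  ]
tip L,R [-0.0079   0.00251  0.169  ] [-0.00791 -0.00245  0.169  ]
collar bottom front L,R [0.00205 0.01129 0.244  ] [ 0.00201 -0.01028  0.244  ]
tip scene proj of TCP-100mm [332.36432 190.48204]
```

View pics/c11.png

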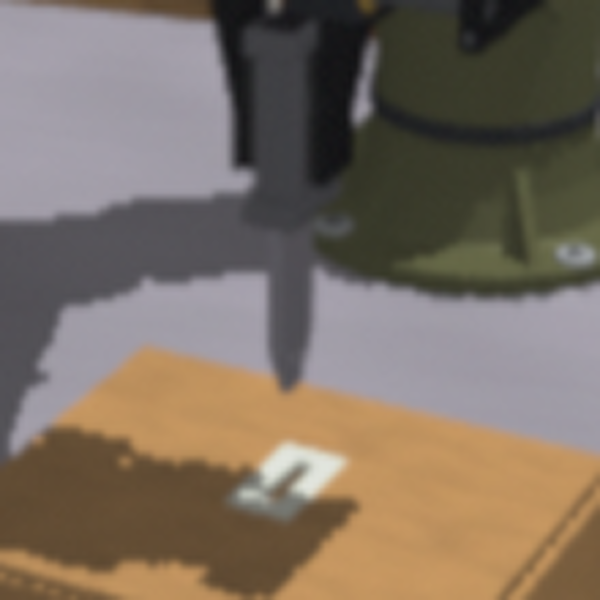

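Slot centre is at carton x = -15.7 mm and the probe centre at about -16.7 mm; laterally they agree within 0.2 mm. I'll shift +1 mm and descend to just above the flap.

Emit:
{"api": "carry_out", "payload": {
  "rows": [
    {"offset":[0.001,0,0.008],"rot":[0,0,-0.1],"gripper":0},
    {"offset":[0,0,0.01],"rot":[0,0,0],"gripper":0},
    {"offset":[0,0,0.01],"rot":[0,0,0],"gripper":0},
    {"offset":[0,0,0.005],"rot":[0,0,0],"gripper":0},
    {"offset":[0,0,0],"rot":[0,0,0],"gripper":0},
    {"offset":[0,0,0],"rot":[0,0,0],"gripper":0},
    {"offset":[0,0,0],"rot":[0,0,0],"gripper":0},
    {"offset":[0,0,0],"rot":[0,0,0],"gripper":0}
  ]
}}

```text
time: 17.27
position: [0.5399, 0.0479, 0.2368]
tool_rot: [3.13, -0.274, 0.001]
ft_force: [0.1, -0.1, -1.4]
grip_width: 0.236
```

```bash
python3 - <<'E'
from h import *
go(cw(-.0157,0,.2337),YAW)
d=grab('wrist','wrist11')
cv2.imwrite('pics/c12.png',cv2.resize(d['img'][130:300,230:400,::-1],(600,600),interpolation=cv2.INTER_CUBIC))
E
```

```text
pos [0.5399 0.0479 0.2368] cart [-0.0149 -0.0009  0.2368] t 17.275 F [ 0.144  -0.1119 -1.4231] g 0.23565718774885538
rot deg tool [ 0.0003 -0.0292 -0.102 ]
delta after rot [-0.0008 -0.0009  0.0031]
delta now [-0.0008 -0.0009  0.0031]
```

View pics/c12.png

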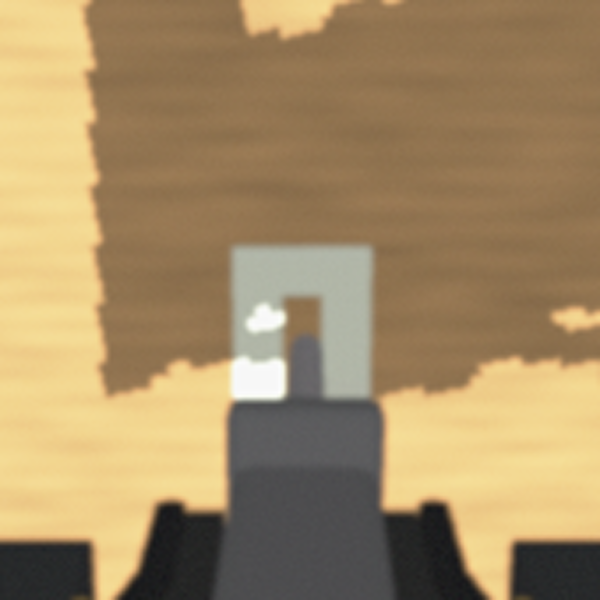

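```bash
cat > chk.py <<'E'
from h import *
import sys
np.set_printoptions(precision=5,suppress=True)
f,hl,hr,hf,bl,br,bf,ztip=sys.argv[1],*map(float,sys.argv[2:])
d=load(f);s=600/170
B=lambda x,y:(230+x/s-.4,130+y/s-.4)
a,b=wc(plane(d,*B(hl,hf),.129)),wc(plane(d,*B(hr,hf),.129))
p,q=wc(plane(d,*B(bl,bf),ztip)),wc(plane(d,*B(br,bf),ztip))
print('slot c',a[0]-.016,(a[1]+b[1])/2,'w',a[1]-b[1],' blade c',p[0]-.0084,(p[1]+q[1])/2,'w',p[1]-q[1])
E
python3 chk.py wrist10 291 323 258 295 320 338 .169;python3 chk.py wrist11 284 321 296 291 321 337 .137
```

```text
slot c -0.015697339652595933 9.316541525923594e-08 w 0.00722326848799415  blade c -0.01629896720750635 3.462778509446575e-05 w 0.004960000447887764
slot c -0.015209429583590792 -0.00019937793632861093 w 0.0075085565299837075  blade c -0.014135084843916425 -0.0008804410722820959 w 0.005954126522683491
```

The blade is about 1.0 mm too far in x and 0.7 mm off in y. Correcting while staying above the flap.

Emit:
{"api": "carry_out", "payload": {
  "rows": [
    {"offset":[-0.0009,-0.0007,0.002],"rot":[0,0,-0.1],"gripper":0},
    {"offset":[0,0,0],"rot":[0,0,0],"gripper":0},
    {"offset":[0,0,0],"rot":[0,0,0],"gripper":0},
    {"offset":[0,0,0],"rot":[0,0,0],"gripper":0}
  ]
}}

```text
time: 17.82
position: [0.5391, 0.0488, 0.2345]
tool_rot: [3.13, -0.271, 0.0]
ft_force: [0.3, -0.7, -1.9]
grip_width: 0.234
```

```bash
python3 - <<'E'
from h import *
go(cw(-.0157,0,.2337),YAW)
d=grab('wrist','wrist12')
cv2.imwrite('pics/c13.png',cv2.resize(d['img'][190:250,290:350,::-1],(600,600),interpolation=cv2.INTER_CUBIC))
E
```

```text
pos [0.5391 0.0488 0.2345] cart [-0.0159 -0.0003  0.2345] t 17.825 F [ 0.2757 -0.6646 -1.8636] g 0.23446877601053778
rot deg tool [ 0.0043 -0.0004 -0.0001]
delta after rot [ 0.0002 -0.0003  0.0008]
delta now [ 0.0002 -0.0003  0.0008]
```

View pics/c13.png

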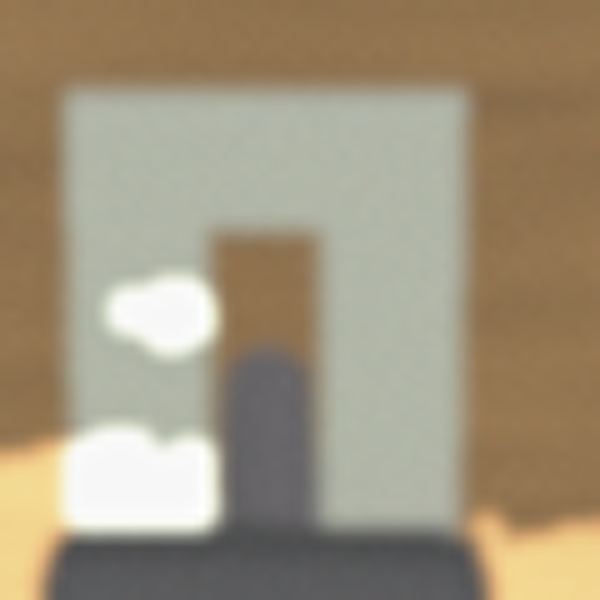

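```bash
python3 chk.py wrist12 287 324 293.5 293 321.5 334 .1345
```

```text
slot c -0.01525284686740772 -0.00011921829830838964 w 0.0074396363897146975  blade c -0.01464570576105878 -0.0004578955036140292 w 0.005657925649417872
```

Emit:
{"api": "carry_out", "payload": {
  "rows": [
    {"offset":[-0.0003,-0.0003,0.003],"rot":[0,0,0],"gripper":0},
    {"offset":[0,0,0.004],"rot":[0,0,0],"gripper":0},
    {"offset":[0,0,0.004],"rot":[0,0,0],"gripper":0},
    {"offset":[0,0,0],"rot":[0,0,0],"gripper":0},
    {"offset":[0,0,0],"rot":[0,0,0],"gripper":0}
  ]
}}

```text
time: 18.5
position: [0.5388, 0.0492, 0.2235]
tool_rot: [3.13, -0.271, 0.0]
ft_force: [-0.7, 0.8, -1.9]
grip_width: 0.234
```

```bash
python3 - <<'E'
from h import *
go(cw(-.0157,0,.179),YAW)
d=grab('wrist','wrist13')
cv2.imwrite('pics/c14.png',cv2.resize(d['img'][190:250,290:350,::-1],(600,600),interpolation=cv2.INTER_CUBIC))
E
```

```text
pos [0.5388 0.0492 0.2235] cart [-0.0162  0.0001  0.2235] t 18.5 F [-0.7319  0.7708 -1.8537] g 0.23414005562486728
rot deg tool [ 0.0042 -0.0011  0.0065]
delta after rot [0.0005 0.0001 0.0445]
delta now [0.0005 0.0001 0.0445]
```

View pics/c14.png

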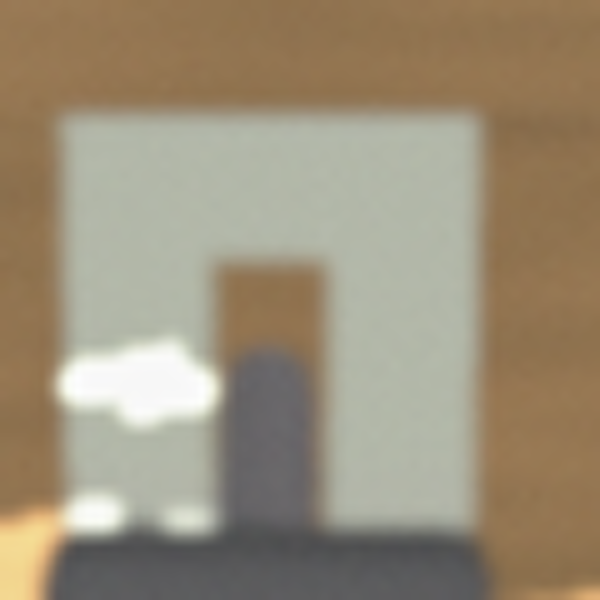

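The blade point is inside the slot with no contact force (slot columns 217-326, blade 229-311). I'll continue slowly.

Emit:
{"api": "carry_out", "payload": {
  "rows": [
    {"offset":[0,0.0001,0.003],"rot":[0,0,0],"gripper":0},
    {"offset":[0,0,0.004],"rot":[0,0,0],"gripper":0},
    {"offset":[0,0,0.004],"rot":[0,0,0],"gripper":0},
    {"offset":[0,0,0],"rot":[0,0,0],"gripper":0},
    {"offset":[0,0,0],"rot":[0,0,0],"gripper":0}
  ]
}}

```text
time: 19.18
position: [0.5388, 0.0491, 0.2125]
tool_rot: [3.13, -0.271, 0.0]
ft_force: [-0.2, -0.7, -1.0]
grip_width: 0.239
```

```bash
python3 - <<'E'
from h import *
go(cw(-.0157,0,.179),YAW)
d=grab('wrist','wrist14')
cv2.imwrite('pics/c15.png',cv2.resize(d['img'][190:250,290:350,::-1],(600,600),interpolation=cv2.INTER_CUBIC))
E
```

```text
pos [0.5388 0.0491 0.2125] cart [-0.0162 -0.      0.2125] t 19.175 F [-0.1798 -0.7173 -0.9735] g 0.23863476223026056
rot deg tool [ 0.002  -0.0024  0.0015]
delta after rot [ 0.0005 -0.      0.0335]
delta now [ 0.0005 -0.      0.0335]
```

View pics/c15.png

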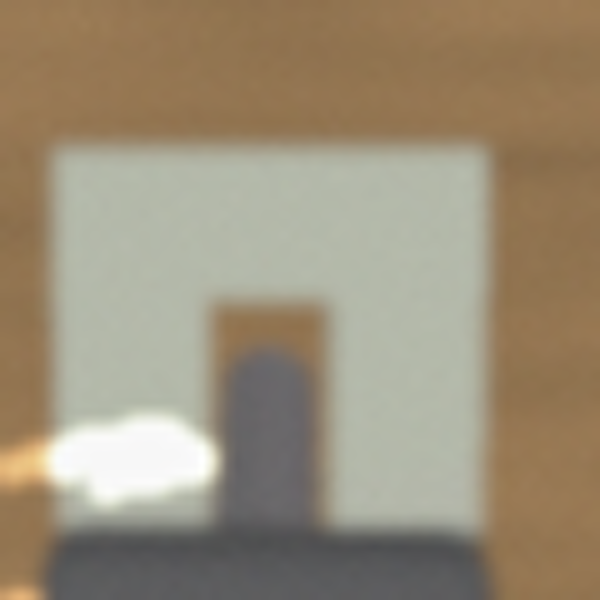

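Centred laterally, and the far-end gap works out at about 1.1 mm against an ideal 1.0. Continuing.

Emit:
{"api": "carry_out", "payload": {
  "rows": [
    {"offset":[0,0,0.004],"rot":[0,0,0],"gripper":0},
    {"offset":[0,0,0.004],"rot":[0,0,0],"gripper":0},
    {"offset":[0,0,0.004],"rot":[0,0,0],"gripper":0},
    {"offset":[0,0,0],"rot":[0,0,0],"gripper":0},
    {"offset":[0,0,0],"rot":[0,0,0],"gripper":0}
  ]
}}

```text
time: 19.85
position: [0.5388, 0.049, 0.2006]
tool_rot: [3.13, -0.271, 0.0]
ft_force: [-0.2, 0.5, -1.1]
grip_width: 0.234
```

```bash
python3 - <<'E'
from h import *
go(cw(-.0157,0,.179),YAW)
d=grab('wrist','wrist15')
cv2.imwrite('pics/c16.png',cv2.resize(d['img'][190:250,290:350,::-1],(600,600),interpolation=cv2.INTER_CUBIC))
E
```

```text
pos [0.5388 0.049  0.2006] cart [-0.0162 -0.      0.2006] t 19.85 F [-0.1536  0.5261 -1.1286] g 0.23427462776205205
rot deg tool [ 0.0025 -0.0038  0.0002]
delta after rot [ 0.0005 -0.      0.0216]
delta now [ 0.0005 -0.      0.0216]
```

View pics/c16.png

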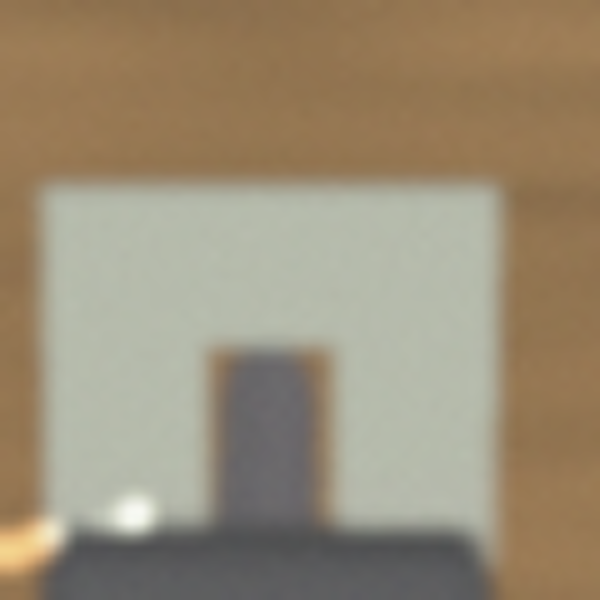

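No contact force and the full blade width is in the slot, though its far edge looks close. I'll shift 0.4 mm back and go to depth.

Emit:
{"api": "carry_out", "payload": {
  "rows": [
    {"offset":[-0.0004,0,0.003],"rot":[0,0,0],"gripper":0},
    {"offset":[0,0,0.004],"rot":[0,0,0],"gripper":0},
    {"offset":[0,0,0.004],"rot":[0,0,0],"gripper":0},
    {"offset":[0,0,0.004],"rot":[0,0,0],"gripper":0},
    {"offset":[0,0,0.004],"rot":[0,0,0],"gripper":0},
    {"offset":[0,0,0.002],"rot":[0,0,0],"gripper":0},
    {"offset":[0,0,0],"rot":[0,0,0],"gripper":0},
    {"offset":[0,0,0],"rot":[0,0,0],"gripper":0}
  ]
}}

```text
time: 20.9
position: [0.5385, 0.0491, 0.1797]
tool_rot: [3.13, -0.271, 0.0]
ft_force: [-0.5, 0.2, -2.4]
grip_width: 0.235
```

```bash
python3 - <<'E'
from h import *
go(cw(-.0157,0,.179),YAW)
d=grab('wrist','wrist16')
e=grab('scene','scene16')
cv2.imwrite('pics/c17.png',np.hstack([cv2.resize(d['img'][190:290,270:370,::-1],(400,400),interpolation=cv2.INTER_CUBIC),cv2.resize(e['img'][110:290,255:405,::-1],(400,480),interpolation=cv2.INTER_CUBIC)[:400]]))
E
```

```text
pos [0.5385 0.0491 0.1797] cart [-0.0166 -0.      0.1797] t 20.9 F [-0.5428  0.2131 -2.3578] g 0.23455852485666243
rot deg tool [ 0.0023 -0.0111  0.0034]
delta after rot [ 0.0009 -0.      0.0007]
delta now [ 0.0009 -0.      0.0007]
```

View pics/c17.png

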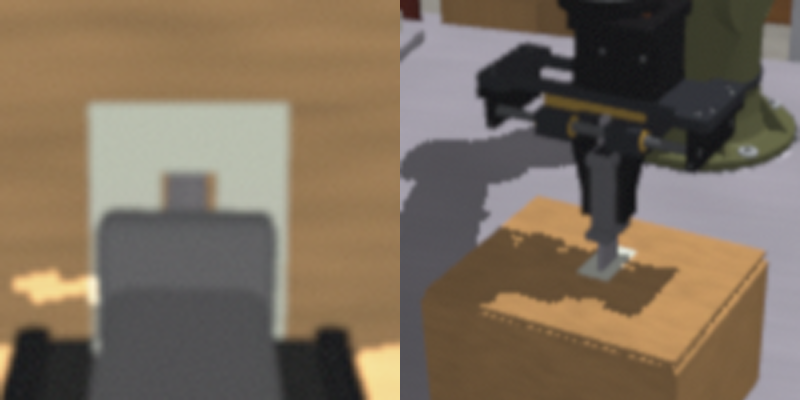

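View pics/scene16.png

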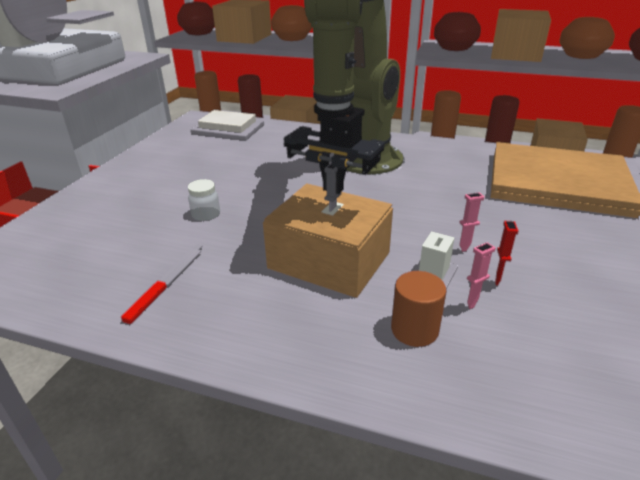

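Depth so far: the tip was at 10 mm in the stand with the TCP at 109.5 mm, so it's now at 80 mm, 49 mm inside. The collar is 26 mm clear of the flap, and forces are only the probe's weight. I'll go 1 mm deeper, let it settle, confirm and hand in.

Emit:
{"api": "carry_out", "payload": {
  "rows": [
    {"offset":[0,0,0.001],"rot":[0,0,0],"gripper":0},
    {"offset":[0,0,0],"rot":[0,0,0],"gripper":0},
    {"offset":[0,0,0],"rot":[0,0,0],"gripper":0},
    {"offset":[0,0,0],"rot":[0,0,0],"gripper":0},
    {"offset":[0,0,0],"rot":[0,0,0],"gripper":0},
    {"offset":[0,0,0],"rot":[0,0,0],"gripper":0}
  ]
}}

```text
time: 21.75
position: [0.5384, 0.0491, 0.1785]
tool_rot: [3.13, -0.271, -0.0]
ft_force: [0.5, -0.2, -1.7]
grip_width: 0.236
```

```bash
python3 - <<'E'
from h import *
go(cw(-.0157,0,.179),YAW)
s=ctrl.get_state();print(np.abs(s['qd']).max(),s['torque'])
t0=load('top0');t=grab('top','top17');np.set_printoptions(precision=4,suppress=True)
a=load('scene0')['img'].astype(int);b=load('scene16')['img'].astype(int)
for n,(x0,y0,x1,y1) in dict(jar=(185,175,222,222),loaf=(388,270,448,345),knife=(120,280,170,325)).items(): print(n,np.abs(a-b)[y0:y1,x0:x1].mean())
print(workorder.close_job())
E
```

```text
pos [0.5384 0.0491 0.1785] cart [-0.0167 -0.      0.1785] t 21.75 F [ 0.4869 -0.2379 -1.6981] g 0.23609448974217748
rot deg tool [ 0.0047 -0.      0.0034]
delta after rot [ 0.001  -0.     -0.0005]
delta now [ 0.001  -0.     -0.0005]
0.002423544327835851 [ 0.0968  0.0315 -0.0484]
jar 1.7184205482077823
loaf 1.1836296296296296
knife 1.5352592592592593
the job is handed in; nothing more can be done
None
```

The job is done and handed in at 21.8 s; no verdict is reported on hand-in. I folded the short far flap flat, then the long slotted flap flat over it. I then lifted the grey thermometer by its handle from the stand and lowered its blade straight down through the slot.

**Final pose:** Before hand-in it was still gripped at about 20.5 mm opening. It was upright to within 0.01° and still. The tip works out to 79 mm above the table, so about 50 mm of blade is inside with the collar about 25 mm clear of the flap.

**Forces:** Wrist force was under 2 N, little more than the thermometer's weight. The highest I read was about 22 N, while pressing the far flap down.

**Bystanders:** The jar, loaf and knife look unchanged in the before and after scene pictures.

**Disagreements:** The commanded slot position and the measured one differed by 1 mm along the slot. I settled this by the wrist picture, and the blade passed through with no contact force. The scene and top cameras also disagreed by about 4 mm on the stand, so I used the wrist camera there.

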